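# Set the cookbook stand's prop leg to its mark and hold it clamped

## Task

The cookbook stand lies on its face: swing the hasp right off the leg's cross-bar, about a quarter turn, then draw the prop leg out against its spring until its pointer is level with the upright fin of the length marker. While keeping the leg there, squeeze its cam lever fully closed against the grip block, and finish still squeezing block and lever together, without letting go. Leave the length marker and the can, mug and salt shaker where they are.

Things in the scene. Friction and masses are not known exactly. Their poses are not given: they have to be found in the camera images.
- stand: Fixed stand: wooden back panel lying flat, 12 mm thick, with a 17 mm wide rail along its x axis, z 12..26 mm. Origin on the work surface under the panel; x is the way the leg is drawn out (to the robot's left, give or take 30 degrees), y across, z up. Panel x -130..120, y -100..120 mm. y and z below are in this frame
- leg: Sliding prop leg; origin on the rail's centre line under its grip block, at z 0; axes as the stand's. Slides only along x, from home (stand x -70 mm) to stand x +70 mm. Grip block 54 (x) x 25 (y) mm, z 28..66 mm. A spring pulls the leg home with 3 to 4.5 N whenever it is neither held nor clamped. A flat bar with a rubber foot reaches on to leg x 200 mm
- leg_grip (a point): Point in the middle of the grip block, 10 mm towards the cross-bar from its centre, 48 mm above the work surface: the place to hold. The side to squeeze, opposite the lever, is the block's -y face (the block's solid is called leg_c0). Fingers go down on either side of block and open lever, closing along stand y, their tips no lower than 22 mm above the work surface
- leg_pointer (a point): Tip of the pointer at the cross-bar's -y end (stand y = -70 mm, z 47 mm), 4 mm wide; on the cross-bar's centre line (leg x 32 mm)
- mark: Length marker: steel clip 12 x 18 x 10 mm with an upright fin 4 mm thick (x), 14 mm wide (y), top at z 51 mm, on the scale at stand y = -82 mm. Origin under the fin, axes as the stand's. It calls for a leg travel of 60 to 120 mm; leave it alone
- cam_lever (a joint): Angle (rad) of the cam lever: 0 closed (parallel to the block's +y side), 0.5 wide open; starts at 0.4 to 0.5. Stiff hinge, stays where it is left; closing takes 2 to 8 N near its free end, and once closed it clamps the leg on the rail
- lever_tip (a point): Free end of the cam lever, 46 mm from its upright pivot, z 48 mm, on the block's +y side. Blade 8 mm thick, z 34..62 mm. Block and lever together span y -12.5..44 mm at most when open and y -12.5..22 mm when closed, so the middle of the closed pair lies 5 mm to the +y side of the centre line
- lever_blade: The flat blade of the cam lever that the finger presses; its origin lies on the pivot axis at stand height z = 0, x towards the lever's free end
- hasp (a joint): Angle (rad) of the hasp, a flat arm on an upright pivot: 0 shut, lying along stand x with its down-turned nose hooked in front of the cross-bar's +y end (blocks the leg); grows anticlockwise seen from above, the nose swinging out to +y; clear of the bar from 0.4, stop at 1.9. Starts within 0.15 of shut. Stays where it is left, turns with about 1 N at the knob
- hasp_knob (a point): Point on the axis of the hasp's upright round knob, 86 mm above the work surface: knob 15 mm diameter, z 71..100 mm, on a 10 mm neck, 45 mm from the pivot; the hasp's arm below it is 10 mm wide, its top at z 64 mm. It can be pinched from above and led round the pivot, or pushed
- hasp_pivot (a point): The hasp's upright pivot axis, at the knob's height; fixed at stand x -90, y 80 mm
- soda_can: Drinks can, 66 mm diameter, 115 mm tall, origin under its centre; bystander
- black_mug: Black mug, 84 x 114 x 80 mm, origin under its centre; bystander
- salt_shaker: Salt shaker, 44 mm diameter, 90 mm tall, origin under its centre; bystander
- leg_bar (a point): Centre line of the steel cross-bar just beyond the block, leg x 32 mm, z 48 mm. Bar 10 mm thick (leg x 27..37 mm), y -61..90 mm, z 40..56 mm. With a finger on each side of the block, the fingers' edges push this bar towards +x to draw the leg out

How it is judged:
On the way, in this order (a step that is already met when the one before it is completed fails the run):
1. the hasp is swung clear of the cross-bar (value of joint hasp above 0.9 rad), for 0.2 s.
2. the leg is drawn out to the marker with its lever still open (x of leg_pointer in the frame of mark between -0.005 and 0.005 m and value of joint cam_lever above 0.15 rad), for 0.2 s.
At the end, for the whole second after the job is handed in: hasp turned at least 0.9 rad; pointer within 5 mm of the marker fin along the leg; cam lever within 0.06 rad of closed; the fingers still squeeze both the lever blade and the grip block (leg_c0) (over 2 N each) (value of joint hasp above 0.9 rad and x of leg_pointer in the frame of mark between -0.005 and 0.005 m and value of joint cam_lever below 0.06 rad and contact force between the fingers and lever_blade above 2 N and contact force between the fingers and leg_c0 above 2 N); the arm keeps its last pose, push and grip.
It fails at once if the length marker is shifted more than 6 mm (distance of mark from where it was at the start of the episode above 0.006 m).
It fails at once if a bystander is knocked more than 30 mm (distance of any of soda_can, black_mug, salt_shaker from where it was at the start of the episode above 0.03 m).
It also fails if it takes over 45 s, if anything falls off the work surface, if the arm or the gripper's body presses on something with over 40 N, if the wrist force passes 120 N, or if a joint passes its speed limit or range.

## Robot

A 6-joint arm with a two-finger parallel gripper is mounted at the origin on the work surface; the furniture and walls round the work are solid. World frame = base frame: x ahead of the robot, y to its left, z up, the work surface at z = 0. Lengths are in m, angles in rad, forces in N, time in s.
With the tool pointing down it reaches from about 0.225 to 0.875 m from the base axis. Payload 3.4 kg.
Tool frame: the origin (TCP) lies where the fingers leave the gripper's body, on its centre line; the fingertips stand 73 mm ahead of it and the grasp point (between the pads) lies 54 mm ahead of it (manip.grip_point_offset is the distance from the TCP to the grasp point, in m); z points along the fingers, y is the line along which they close (so a half turn about z gives the same grasp; the last joint's range is limited). The gripper opens to 85 mm and grips with 20 to 120 N. Pads are 22 mm wide; open, the fingers measure 114 mm over their backs; the gripper's body (76 mm by 85 mm) begins 54 mm behind the grasp point. The pads swing forward as they close: fully open they stand 13 mm farther back than shut.
Start: joints at [-1.436, 0.276, 1.505, -0, 1.361, -0.121], TCP at [0.145, -0.556, 0.304] pointing down, gripper open.
Joint ranges: [-2.89, 2.89], [-0.75, 2.08], [0.22, 2.7], [-1.18, 4.32], [0.11, 2.71], [-2.7, 2.7]. Speed limits (rad/s): [2.57, 2.57, 3.14, 3.14, 3.14, 3.14].

## Interface

Orientations are given as a unit quaternion [w, x, y, z].
In Python, from rig import sensors, cams, manip, spotter gives the robot as it stands.
- The arm moves only by the tool drive_tool, never from a script. Its argument "targets" is a list of rows, each a list of 4 numbers: the shift along the world's x, y, z in m, then the turn about the world's z in degrees. In form: [[dx, dy, dz, spin], ...]. A call has exactly 5 rows; each row shifts and turns the commanded pose from where the row before left it; what a row does not reach is not made up. A row lasts 1/8 s, in which the tool goes at most 62.5 mm and 10.7 degrees, less where a joint would pass 70% of its speed; a pose out of reach is approached as far as the arm can. A call is refused whole if a number of a shift passes 0.0625 or a number of a turn 10.7, either way. A call with a gripper value outside its range is refused whole. "jaw" is the finger opening in m, from 0 to 0.0854, set as the call begins (left out, the last holds). The fingers move at their own pace and stop on an object; "force" is the grip in N (left out, the last holds). Time passes only in rows, so rows that do not move let the fingers close, or fill a call up. It gives the time, the measured TCP pose, the force and the opening at its end, in the units of the state.
- sensors.get_state(): the state, without advancing time (a new reading comes with each control period).
- cams.get_image(name): name is "scene" or "top" or "wrist"; returns a dict with "color" (480x640x3 uint8, red, green, blue), "intrinsics" (3x3 intrinsics, pixels), "R" (3x3) and "t" (3): a world point X has camera coordinates R X + t. Camera axes: x right, y down, z forward; pixel columns grow to the right and rows downward; lengths in m; the calibration is good to about 2 mm. A picture is of the moment at which its call begins. There is no depth.
- manip.sign_off(): hands the job in, once; it reports no verdict.
Trained networks look in the newest picture that a camera, given by its name, has taken for a name from the list of things; names that differ only in an ending like _2 or _b are one class to them, and where a whole thing is asked for, a point or a joint stands for the part that bears it (a point fixed in the world has none). Each returns a list of dicts, best first, with "score" (0 to 1); they miss things now and then, are a little off and sometimes report something else, mostly with a low value. They report only what shows in the picture. A call takes as long as a camera call.
- spotter.find_in(query, camera): "point" ([x, y, z] in m, in world coordinates, good to about 4 mm: the middle of the surface that is visible of it).
- spotter.landmark_of(query, camera): "point" ([x, y, z] in m, in world coordinates, good to about 4 mm: a listed point, or the origin of a listed thing).
The state is a dict: "clock": time; "qpos": joint angles; "qd": joint speeds; "effort": joint torques, N m; "position": TCP position; "ee_rot": TCP orientation; "contact_force": force on the tool from outside, world axes, zero at the start; "moment": the same for the moment, N m; "width": finger opening in m.
Only numpy, scipy, OpenCV 4.12 (cv2) and the standard library are available. Lean on these libraries where they do the work, as an engineer would, in place of code of your own. Each camera call takes 0.05 s, during which the arm holds its last target. There are 200 camera calls.

## Working session

There is one attempt and no reset: what is moved stays moved. The work goes in short steps, Python scripts to look and compute and a tool call to move; the robot and the scene stay as the last step left them, time stands still between calls to the robot, and variables do not carry over. Pictures are saved under pics/ and viewed, on a budget of 10 in all, crops included, one or two more only if the job needs it, and the job is handed in when it is done.

Besides the shell and the picture viewer there is one more tool, called after "Emit:" in YAML: its name, and indented under it one key for each argument. drive_tool: Moves the arm, as the interface text tells. Its arguments: {"type":"object","properties":{"targets":{"type":"array","items":{"type":"array","items":{"type":"number"}}},"jaw":{"type":"number"},"force":{"type":"number"}},"required":["targets"]}

```bash
mkdir -p pics; cat > h.py <<'E'
import numpy as np, cv2
from rig import sensors, cams, manip, spotter
def snap(c,fn):
    im=cams.get_image(c); cv2.imwrite('pics/'+fn,im['color'][:,:,::-1]); return im
def pix(im,X):
    c=im['R']@np.array(X)+im['t']; p=im['intrinsics']@c; return (p[:2]/p[2]).round(0)
def lm(names,cam):
    for n in names:
        for k,f in (('L',spotter.landmark_of),('F',spotter.find_in)):
            try:
                r=f(n,cam)[:2]
                print(cam,k,n,[(np.round(d['point'],4).tolist(),round(d['score'],2)) for d in r])
            except Exception as e: print(cam,k,n,'ERR',str(e)[:60])
E
python3 - <<'E'
from h import *
for c in('top','scene'):
    snap(c,c+'1.png')
    lm(['leg_grip','leg_pointer','mark','lever_tip','hasp_knob','hasp_pivot','leg_bar','soda_can','black_mug','salt_shaker','stand'],c)
s=sensors.get_state(); print(s['clock'],s['position'],s['ee_rot'],s['width'],manip.grip_point_offset)
E
```

```text
top L leg_grip [([0.5947, -0.095, 0.0464], 0.74)]
top F leg_grip [([0.6156, -0.0581, 0.0452], 0.76)]
top L leg_pointer [([0.6665, -0.1034, 0.0454], 0.6)]
top F leg_pointer [([0.6118, -0.0578, 0.0424], 0.97)]
top L mark [([0.6991, -0.0495, 0.0102], 0.36)]
top F mark [([0.6971, -0.0473, 0.018], 0.51)]
top L lever_tip [([0.5641, -0.0747, 0.0481], 0.48)]
top F lever_tip [([0.5606, -0.093, 0.0631], 0.69), ([0.5128, -0.0654, 0.065], 0.52)]
top L hasp_knob [([0.5644, -0.0736, 0.0497], 0.74), ([0.5189, -0.0494, 0.0836], 0.54)]
top F hasp_knob []
top L hasp_pivot [([0.5069, -0.0895, 0.0837], 0.74)]
top F hasp_pivot [([0.5131, -0.0635, 0.0615], 0.59)]
top L leg_bar [([0.6052, -0.0749, 0.0469], 0.87)]
top F leg_bar [([0.6131, -0.0571, 0.0449], 0.66)]
top L soda_can [([0.6906, 0.4074, -0.0035], 0.69)]
top F soda_can [([0.6812, 0.3953, 0.1083], 0.64), ([0.5141, -0.0636, 0.0626], 0.46)]
top L black_mug [([0.3329, 0.3385, -0.003], 0.62)]
top F black_mug [([0.3424, 0.3483, 0.0184], 0.69)]
top L salt_shaker []
top F salt_shaker [([0.6842, -0.3573, 0.0687], 0.73)]
top L stand [([0.6186, -0.0417, -0.00
[... 971 characters left out ...]
58)]
scene L soda_can [([0.6894, 0.4113, -0.0002], 0.63), ([0.6029, -0.076, 0.0473], 0.24)]
scene F soda_can [([0.6749, 0.427, 0.0962], 0.96), ([0.7034, -0.0455, 0.0283], 0.57)]
scene L black_mug [([0.3332, 0.3416, -0.0002], 0.97)]
scene F black_mug [([0.3496, 0.3354, 0.0373], 0.75), ([0.5146, -0.0417, 0.0675], 0.4)]
scene L salt_shaker [([0.6902, -0.3666, -0.0005], 0.57)]
scene F salt_shaker [([0.6811, -0.3498, 0.0446], 0.85), ([0.599, -0.0285, 0.0157], 0.58)]
scene L stand [([0.6216, -0.0405, 0.0043], 0.76)]
scene F stand [([0.5973, -0.0258, 0.0165], 0.91)]
2.3 [ 0.14548539 -0.55632766  0.30394531] [ 6.76219116e-05  9.91832193e-01  1.27549586e-01 -8.99627057e-07] 0.08563480252184978 0.0539
```

View pics/top1.png

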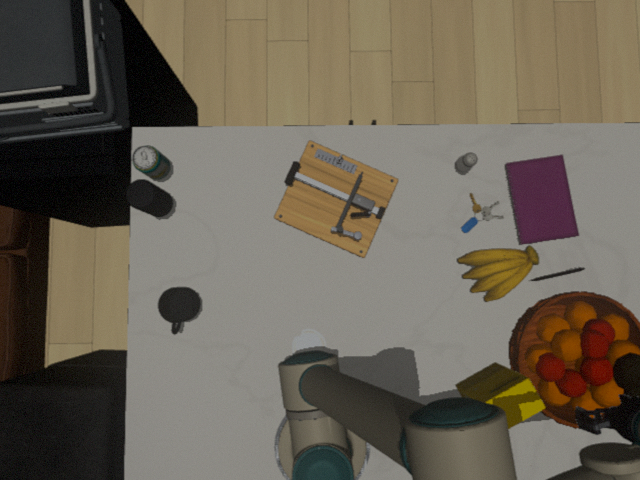

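View pics/scene1.png

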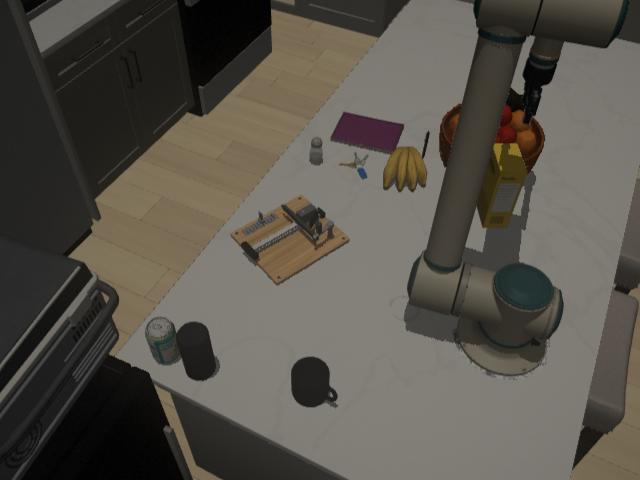

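```bash
cat > fit.py <<'E'
from h import *
from scipy.optimize import least_squares
P=[((-60,0),(.5947,-.095)),((-60,0),(.5971,-.0978)),((-38,-70),(.6665,-.1034)),((-38,-70),(.6683,-.1053)),((-90,80),(.5069,-.0895)),((-90,80),(.5093,-.0891)),((-38,0),(.6052,-.0749)),((-38,0),(.6031,-.075)),((0,0),(.6186,-.0417)),((0,0),(.6216,-.0405))]
L=np.array([p[0] for p in P])/1e3; W=np.array([p[1] for p in P])
R=lambda a:np.array([[np.cos(a),-np.sin(a)],[np.sin(a),np.cos(a)]])
r=least_squares(lambda v:(L@R(v[2]).T+v[:2]-W).ravel(),[.62,-.04,1.18],loss='soft_l1',f_scale=.003)
E
python3 - <<'E'
from fit import *
o=r.x[:2];a=r.x[2];print(o,np.degrees(a));print((r.fun.reshape(-1,2)*1e3).round(1))
S=lambda p:((np.array(p)-o)@R(a)*1e3).round(1)
for n,p in dict(mk=(.6991,-.0495),mk2=(.7091,-.0502),mF=(.6971,-.0473),mF2=(.7006,-.045),tip=(.5641,-.0747),tip2=(.5592,-.0764),kn=(.5189,-.0494),kn2=(.5243,-.0446)).items(): print(n,S(p))
E
```

```text
[ 0.61978251 -0.04092428] 65.37123736911825
[[ 0.1 -0.5]
 [-2.3  2.3]
 [ 1.1 -1.2]
 [-0.7  0.7]
 [ 2.7  0.1]
 [ 0.3 -0.3]
 [-1.3 -0.6]
 [ 0.8 -0.5]
 [ 1.2  0.8]
 [-1.8 -0.4]]
mk [ 25.3 -75.7]
mk2 [ 28.8 -85.1]
mF [ 26.4 -72.9]
mF2 [ 30.  -75.2]
tip [-53.9  36.5]
tip2 [-57.5  40.3]
kn [-49.7  88.2]
kn2 [-43.1  85.3]
```

Emit:
drive_tool:
  targets:
    - [0.034,0.047,0,5]
    - [0.034,0.047,0,5]
    - [0.034,0.047,0,5]
    - [0.034,0.047,0,5]
    - [0.034,0.047,0,5]
  jaw: 0.045
  force: 30

```text
clock: 2.92
position: [0.3163, -0.3198, 0.3042]
ee_rot: [0.0, 0.94, 0.34, 0.0]
contact_force: [0.7, -0.9, 0.4]
width: 0.0451
```

Emit:
drive_tool:
  targets:
    - [0.034,0.047,0,5]
    - [0.034,0.047,0,5]
    - [0.034,0.047,0,5]
    - [0.034,0.047,0,5]
    - [0.034,0.04,0,5]

```text
clock: 3.55
position: [0.4863, -0.0914, 0.3043]
ee_rot: [0.0, 0.844, 0.536, 0.0]
contact_force: [1.3, -0.9, -0.1]
width: 0.045
```

```bash
python3 - <<'E'
from h import *
s=sensors.get_state(); print(s['clock'],s['position'],s['ee_rot'],s['qpos'],s['width'])
im=snap('wrist','w1.png')
lm(['hasp_knob','mark','leg_pointer','leg_bar','leg_grip','lever_tip','stand'],'wrist')
E
```

```text
3.55 [ 0.48633871 -0.09139697  0.30425729] [4.24085785e-04 8.44001093e-01 5.36341231e-01 2.43887641e-04] [-3.26378922e-01  1.54160468e-01  1.66707090e+00 -1.57368242e-04
  1.31939481e+00  1.12264165e-01] 0.044974262164752976
wrist L hasp_knob [([0.5231, -0.0474, 0.0864], 0.62)]
wrist F hasp_knob [([0.5176, -0.0588, 0.0652], 0.57)]
wrist L mark [([0.7066, -0.0479, 0.0123], 0.86)]
wrist F mark [([0.6971, -0.0501, 0.0238], 0.67)]
wrist L leg_pointer []
wrist F leg_pointer [([0.6026, -0.0743, 0.0555], 0.65)]
wrist L leg_bar [([0.6006, -0.0799, 0.0475], 0.81)]
wrist F leg_bar [([0.5993, -0.0823, 0.0571], 0.98)]
wrist L leg_grip [([0.5958, -0.0981, 0.044], 0.95)]
wrist F leg_grip [([0.602, -0.0795, 0.0559], 0.59)]
wrist L lever_tip [([0.56, -0.0769, 0.0462], 0.88)]
wrist F lever_tip [([0.5629, -0.0993, 0.0631], 0.97)]
wrist L stand [([0.6182, -0.0452, -0.0021], 0.62)]
wrist F stand [([0.5979, -0.0454, 0.012], 0.75)]
```

View pics/w1.png

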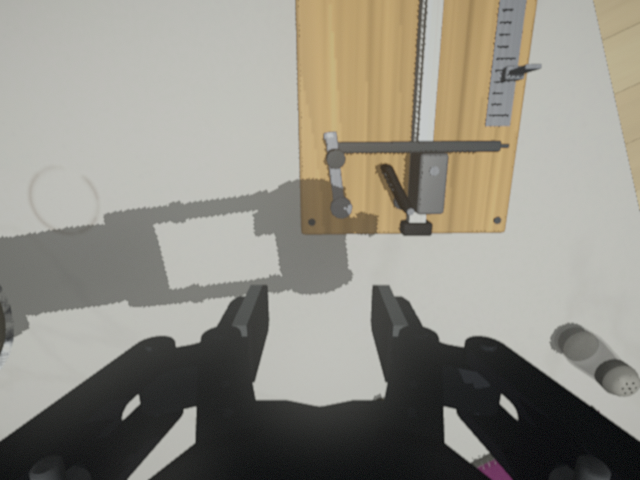

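Emit:
drive_tool:
  targets:
    - [0.0185,0.022,-0.01,0.5]
    - [0.018,0.0225,-0.03,0]
    - [0,0,-0.05,0]
    - [0,0,-0.04,0]
    - [0,0,-0.028,0]

```text
clock: 4.92
position: [0.5213, -0.0486, 0.144]
ee_rot: [-0.001, 0.843, 0.539, -0.001]
contact_force: [0.7, 0.3, 0.7]
width: 0.0449
```

Emit:
drive_tool:
  targets:
    - [0,0,-0.002,0]
    - [0,0,0,0]
    - [0,0,0,0]
    - [0,0,0,0]
    - [0,0,0,0]
  jaw: 0.005
  force: 25

```text
clock: 5.55
position: [0.5217, -0.0487, 0.1441]
ee_rot: [-0.0, 0.843, 0.538, -0.0]
contact_force: [-0.0, 0.8, -6.8]
width: 0.0142
```

Emit:
drive_tool:
  targets:
    - [-0.009,0.0018,0,0]
    - [-0.0092,-0.0001,0,0]
    - [-0.009,-0.002,0,0]
    - [-0.0084,-0.0038,0,0]
    - [-0.0074,-0.0055,0,0]

```text
clock: 6.18
position: [0.4807, -0.0578, 0.1449]
ee_rot: [0.001, 0.843, 0.538, 0.003]
contact_force: [5.3, 4.5, -6.0]
width: 0.0144
```

Emit:
drive_tool:
  targets:
    - [-0.0061,-0.0069,0,0]
    - [-0.0025,-0.0045,0,0]
    - [0,0,0,0]
    - [0,0,0,0]
    - [0,0,0,0]

```text
clock: 6.8
position: [0.4701, -0.069, 0.1448]
ee_rot: [-0.0, 0.843, 0.538, 0.0]
contact_force: [-1.8, 5.2, 1.3]
width: 0.0139
```

```bash
python3 - <<'E'
from h import *
s=sensors.get_state(); print(s['clock'],s['position'])
snap('top','t2.png'); 
im=cams.get_image('scene'); lm(['hasp_knob'],'scene');lm(['hasp_knob'],'top')
a=cv2.imread('pics/t2.png')[130:270,260:420]; b=im['color'][180:300,210:370,::-1]
cv2.imwrite('pics/c2.png',np.vstack([cv2.resize(a,(640,560),interpolation=2)[:330],cv2.resize(b,(640,480))[:270]]))
E
```

```text
6.8 [ 0.47012871 -0.06904062  0.14481535]
scene L hasp_knob [([0.4747, -0.0596, 0.0851], 0.47)]
scene F hasp_knob []
top L hasp_knob [([0.5936, -0.0945, 0.0464], 0.37)]
top F hasp_knob []
```

View pics/c2.png

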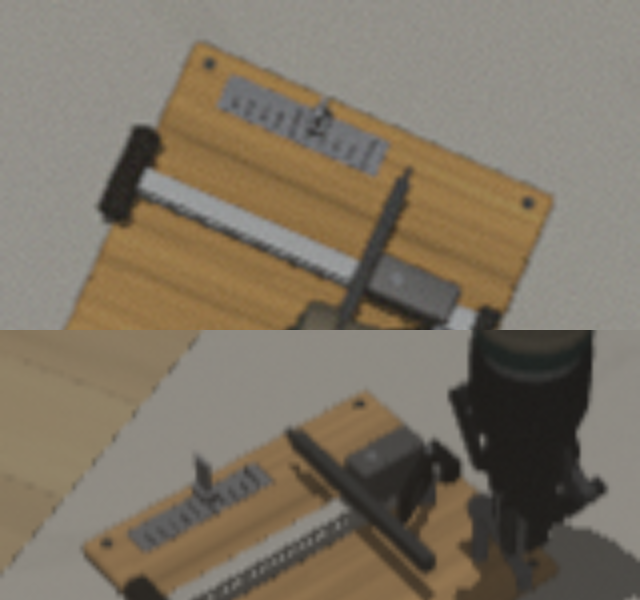

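Emit:
drive_tool:
  targets:
    - [0,0,0,0]
    - [0,0,0,0]
    - [0,0,0.02,0]
    - [0,0,0.05,0]
    - [0,0,0.05,0]
  jaw: 0.045

```text
clock: 7.72
position: [0.4705, -0.0703, 0.2654]
ee_rot: [0.0, 0.843, 0.538, -0.0]
contact_force: [0.9, -0.5, -0.6]
width: 0.0449
```

Emit:
drive_tool:
  targets:
    - [0.018,-0.006,0.03,0]
    - [0.018,-0.006,0,0]
    - [0.018,-0.006,0,0]
    - [0,0,0,0]
    - [0,0,0,0]
  jaw: 0.0854

```text
clock: 8.35
position: [0.5236, -0.0876, 0.2924]
ee_rot: [-0.001, 0.843, 0.538, -0.001]
contact_force: [0.1, 0.2, 0.3]
width: 0.0853
```

```bash
python3 - <<'E'
from h import *
s=sensors.get_state(); print(s['clock'],s['position'],s['ee_rot'],s['width'])
im=snap('wrist','w2.png')
for i in range(2):
    lm(['mark','leg_pointer','leg_bar','leg_grip','lever_tip','hasp_knob','hasp_pivot'],'wrist')
    cams.get_image('wrist')
np.savez('w2.npz',**{k:im[k] for k in('intrinsics','R','t')})
E
```

```text
8.35 [ 0.52357882 -0.08760788  0.29240025] [-0.00142247  0.84266527  0.53843442 -0.00126175] 0.08526360745728016
wrist L mark [([0.5977, -0.099, 0.048], 0.56)]
wrist F mark [([0.7029, -0.0484, 0.0234], 0.57), ([0.5596, -0.0963, 0.0607], 0.56)]
wrist L leg_pointer [([0.6681, -0.1018, 0.049], 0.81)]
wrist F leg_pointer [([0.6061, -0.0671, 0.0563], 0.61)]
wrist L leg_bar [([0.5993, -0.0803, 0.0494], 0.67)]
wrist F leg_bar [([0.5996, -0.0725, 0.0578], 0.56)]
wrist L leg_grip [([0.5959, -0.0972, 0.0479], 0.62)]
wrist F leg_grip [([0.6044, -0.0695, 0.0535], 0.79)]
wrist L lever_tip [([0.5599, -0.0768, 0.0459], 0.86)]
wrist F lever_tip [([0.5597, -0.0997, 0.0587], 0.89)]
wrist L hasp_knob [([0.4753, -0.0573, 0.0869], 0.9)]
wrist F hasp_knob [([0.4853, -0.0671, 0.0673], 0.57)]
wrist L hasp_pivot [([0.5025, -0.0909, 0.0841], 0.59)]
wrist F hasp_pivot [([0.4789, -0.0688, 0.0671], 0.81)]
wrist L mark [([0.7052, -0.0508, 0.0133], 0.76)]
wrist F mark [([0.7004, -0.0478, 0.0224], 0.63)]
wrist L leg_pointer [([0.6697, -0.1, 0.0459], 0.94)]
wrist F leg_pointer [([0.6066, -0.0668, 0.0569], 0.55)]
wrist L leg_bar [([0.6016, -0.081, 0.0496], 0.96)]
wrist F leg_bar []
wrist L leg_grip [([0.5958, -0.0981, 0.0463], 0.64)]
wrist F leg_grip [([0.6036, -0.07, 0.0538], 0.86)]
wrist L lever_tip [([0.5616, -0.0752, 0.0475], 0.81), ([0.508, -0.0925, 0.0851], 0.34)]
wrist F lever_tip [([0.6026, -0.037, 0.0109], 0.69), ([0.5628, -0.1001, 0.0586], 0.67)]
wrist L hasp_knob [([0.4743, -0.0612, 0.0843], 0.71)]
wrist F hasp_knob [([0.4843, -0.0657, 0.0649], 0.72)]
wrist L hasp_pivot [([0.507, -0.0895, 0.0842], 0.95)]
wrist F hasp_pivot [([0.5586, -0.0956, 0.0601], 0.7), ([0.48, -0.0691, 0.0624], 0.61)]
```

View pics/w2.png

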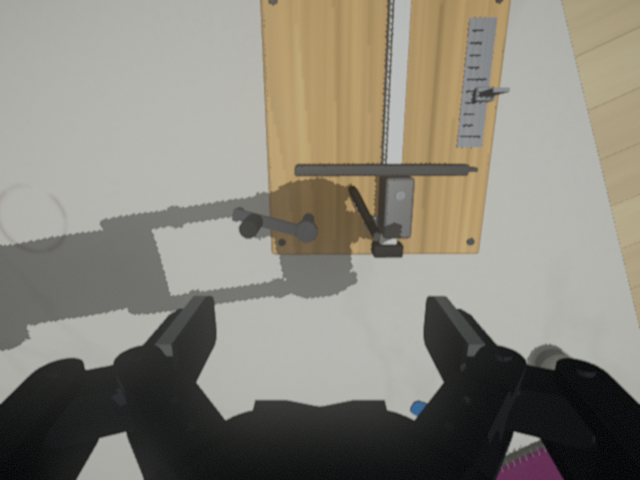

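```bash
cat >> fit.py <<'E'
add=[((-38,-70),(.6681,-.1018)),((-38,-70),(.6697,-.1)),((-38,0),(.6006,-.0799)),((-38,0),(.5993,-.0803)),((-38,0),(.6016,-.081)),((-60,0),(.5959,-.0972)),((-60,0),(.5958,-.0981)),((-90,80),(.507,-.0895))]
P+=add; L=np.array([p[0] for p in P])/1e3; W=np.array([p[1] for p in P])
r=least_squares(lambda v:(L@R(v[2]).T+v[:2]-W).ravel(),[.62,-.04,1.18],loss='soft_l1',f_scale=.003)
o=r.x[:2];a=r.x[2]
S=lambda p:((np.array(p)[:2]-o)@R(a)*1e3).round(1)
Wd=lambda q:o+R(a)@(np.array(q)/1e3)
def ray(im,uv,z):
    d=im['R'].T@np.linalg.solve(im['intrinsics'],[*uv,1]); c=-im['R'].T@im['t']; return c+d*(z-c[2])/d[2]
E
python3 - <<'E'
from fit import *
print(o,np.degrees(a))
for p in [(.6991,-.0495),(.7091,-.0502),(.7066,-.0479),(.7052,-.0508)]: print('mk',S(p))
for p in [(.56,-.0769),(.5599,-.0768),(.5616,-.0752)]: print('tip',S(p))
im=np.load('w2.npz')
for n,q in dict(ptr=(-38,-70,47),barP=(-38,90,48),bar=(-38,0,56),f1=(27,-75,51),f2=(27,-89,51),g=(-60,0,66),c1=(120,120,12),c2=(-130,-100,12),).items(): print(n,pix(im,[*Wd(q[:2]),q[2]/1e3]))
for uv,z in [((477,170),.047),((508,90),.051),((488,94),.051)]: print(uv,S(ray(im,uv,z)))
print(Wd((-58,15)))
c=cv2.imread('pics/w2.png')[60:200,360:540]; cv2.imwrite('pics/c3.png',cv2.resize(c,None,fx=4,fy=4,interpolation=2))
E
```

```text
[ 0.61895456 -0.04123247] 65.97883059794816
mk [ 25.1 -76.6]
mk [ 28.5 -86. ]
mk [ 29.6 -82.8]
mk [ 26.4 -82.7]
tip [-56.6  39.3]
tip [-56.5  39.5]
tip [-54.4  38.6]
ptr [476. 169.]
barP [295. 171.]
bar [399. 171.]
f1 [493.  88.]
f2 [510.  88.]
g [400. 198.]
c1 [257. -19.]
c2 [481. 254.]
(477, 170) [-39.3 -71.1]
(508, 90) [ 25.5 -87.7]
(488, 94) [ 22.7 -71.6]
[ 0.58164333 -0.08810327]
```

View pics/c3.png

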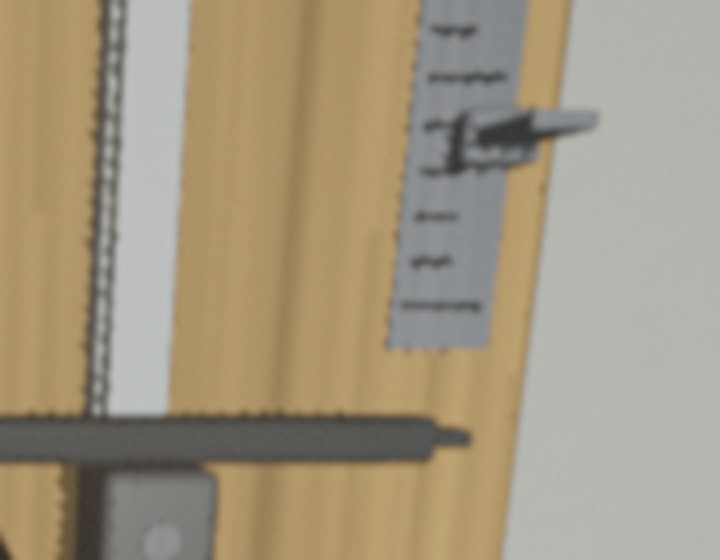

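Emit:
drive_tool:
  targets:
    - [0.029,-0.001,-0.01,1]
    - [0.0282,-0.0013,-0.03,0]
    - [0,0,-0.05,0]
    - [0,0,-0.03,0]
    - [0,0,0,0]

```text
clock: 10.52
position: [0.5801, -0.0897, 0.1714]
ee_rot: [-0.002, 0.838, 0.546, -0.002]
contact_force: [-0.2, 0.4, 0.9]
width: 0.0855
```

```bash
python3 - <<'E'
from fit import *
s=sensors.get_state(); print(s['clock'],s['position'],s['ee_rot'],S(s['position']))
im=snap('wrist','w3.png')
E
```

```text
10.525 [ 0.58006786 -0.08969021  0.17144527] [-0.00227616  0.83791886  0.54578641 -0.00199985] [-60.1  15.8]
```

View pics/w3.png

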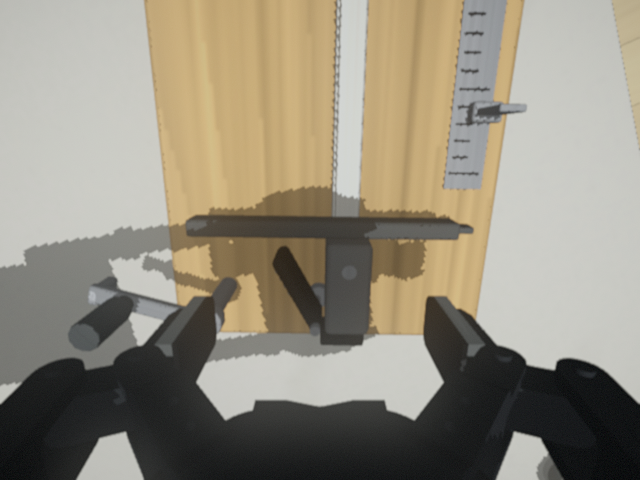

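Emit:
drive_tool:
  targets:
    - [0.0014,-0.0006,-0.02,0]
    - [0,0,-0.02,0]
    - [0,0,-0.02,0]
    - [0,0,-0.012,0]
    - [0,0,0,0]

```text
clock: 11.2
position: [0.5833, -0.0908, 0.1024]
ee_rot: [0.0, 0.838, 0.546, 0.0]
contact_force: [-1.1, -0.1, -0.6]
width: 0.0852
```

Emit:
drive_tool:
  targets:
    - [0.0033,0.0073,-0.003,0]
    - [0.0041,0.0091,0,0]
    - [0.0041,0.0091,0,0]
    - [0.0041,0.0091,0,0]
    - [0.0041,0.0091,0,0]

```text
clock: 11.82
position: [0.6042, -0.047, 0.1]
ee_rot: [0.002, 0.838, 0.546, 0.001]
contact_force: [-0.4, -4.6, 3.0]
width: 0.0857
```

Emit:
drive_tool:
  targets:
    - [0.0024,0.0055,0,0]
    - [0.0024,0.0055,0,0]
    - [0.0016,0.0037,0,0]
    - [0,0,0,0]
    - [0,0,0,0]

```text
clock: 12.45
position: [0.6088, -0.0321, 0.0988]
ee_rot: [-0.0, 0.838, 0.546, -0.0]
contact_force: [-0.8, -3.8, 3.0]
width: 0.0851
```

```bash
python3 - <<'E'
from fit import *
s=sensors.get_state(); print(s['clock'],s['position'],s['contact_force'],S(s['position']))
im=snap('wrist','w4.png'); np.savez('w4.npz',**{k:im[k] for k in('intrinsics','R','t')})
lm(['mark','leg_pointer','leg_bar','lever_tip'],'wrist')
for n,q in dict(ptr=(19,-70,47),f1=(26,-75,51),f2=(26,-89,51)).items(): print(n,pix(im,[*Wd(q[:2]),q[2]/1e3]))
E
```

```text
12.45 [ 0.60881329 -0.03209102  0.09877833] [-0.77842134 -3.76790892  2.9901246 ] [ 4.2 13. ]
wrist L mark [([0.7033, -0.0478, 0.0108], 0.83)]
wrist F mark [([0.7024, -0.0474, 0.0324], 0.93)]
wrist L leg_pointer [([0.6917, -0.0473, 0.0475], 0.87)]
wrist F leg_pointer [([0.6299, -0.0183, 0.0534], 0.95)]
wrist L leg_bar [([0.624, -0.0282, 0.0462], 0.76), ([0.6958, -0.0506, 0.0481], 0.48)]
wrist F leg_bar [([0.6235, -0.0203, 0.0525], 0.67), ([0.7041, -0.0457, 0.0302], 0.27)]
wrist L lever_tip []
wrist F lever_tip [([0.5905, -0.0388, 0.049], 0.88)]
ptr [538. 294.]
f1 [562. 281.]
f2 [601. 281.]
```

View pics/w4.png

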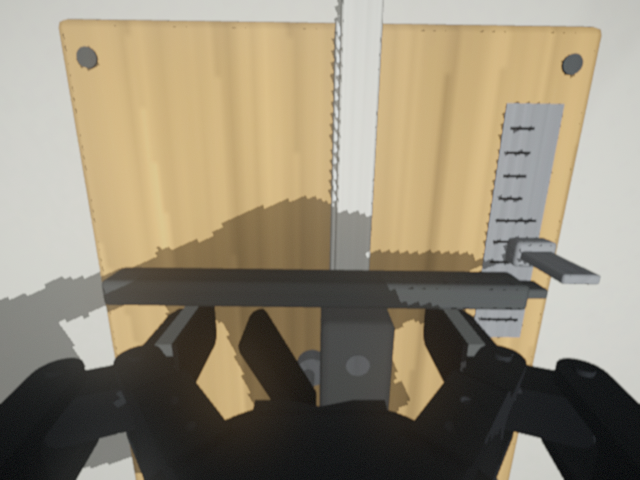

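```bash
python3 - <<'E'
from fit import *
im=np.load('w4.npz')
c=cv2.imread('pics/w4.png')[225:325,480:620]; cv2.imwrite('pics/c4.png',cv2.resize(c,None,fx=5.5,fy=5.5,interpolation=2))
for x in (18,20,22,24,26,28,30): print(x,'ptr',pix(im,[*Wd((x,-70)),.047]),'fin top',pix(im,[*Wd((x,-75)),.051]),pix(im,[*Wd((x,-89)),.051]),'bar -y end top',pix(im,[*Wd((x,-61)),.056]),'bar +y end',pix(im,[*Wd((x,90)),.056]))
E
```

```text
18 ptr [538. 296.] fin top [558. 301.] [596. 301.] bar -y end top [527. 307.] bar +y end [101. 306.]
20 ptr [539. 291.] fin top [559. 296.] [597. 296.] bar -y end top [528. 302.] bar +y end [100. 300.]
22 ptr [539. 286.] fin top [560. 291.] [598. 291.] bar -y end top [529. 297.] bar +y end [ 99. 295.]
24 ptr [540. 281.] fin top [561. 286.] [599. 286.] bar -y end top [530. 291.] bar +y end [ 98. 290.]
26 ptr [541. 276.] fin top [562. 281.] [601. 281.] bar -y end top [531. 286.] bar +y end [ 97. 285.]
28 ptr [542. 271.] fin top [563. 275.] [602. 276.] bar -y end top [532. 281.] bar +y end [ 96. 279.]
30 ptr [543. 266.] fin top [564. 270.] [603. 270.] bar -y end top [533. 275.] bar +y end [ 95. 274.]
```

View pics/c4.png

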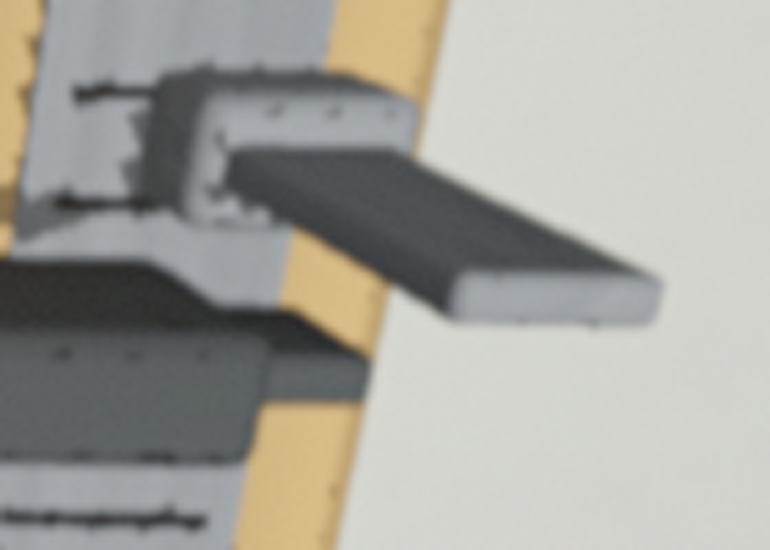

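Emit:
drive_tool:
  targets:
    - [0.0011,0.0024,0,0]
    - [0.0011,0.0024,0,0]
    - [0,0,0,0]
    - [0,0,0,0]
    - [0,0,0,0]

```text
clock: 13.52
position: [0.6111, -0.0273, 0.0988]
ee_rot: [-0.0, 0.838, 0.546, -0.0]
contact_force: [-2.0, -1.8, 2.2]
width: 0.0855
```

```bash
python3 - <<'E'
from fit import *
s=sensors.get_state(); print(s['clock'],s['position'],s['contact_force'],S(s['position']))
im=snap('wrist','w5.png'); np.savez('w5.npz',**{k:im[k] for k in('intrinsics','R','t')})
lm(['mark','leg_pointer'],'wrist')
c=cv2.imread('pics/w5.png')[225:325,480:620]; cv2.imwrite('pics/c5.png',cv2.resize(c,None,fx=5.5,fy=5.5,interpolation=2))
for x in (22,24,26,28,30): print(x,'ptr51',pix(im,[*Wd((x,-70)),.051]),'fin top',pix(im,[*Wd((x,-75)),.051]),pix(im,[*Wd((x,-89)),.051]),'bar -y end top',pix(im,[*Wd((x,-61)),.056]))
E
```

```text
13.525 [ 0.61105852 -0.02730065  0.09880221] [-2.04777802 -1.83153778  2.19741034] [ 9.5 12.9]
wrist L mark [([0.7095, -0.0522, 0.013], 0.83)]
wrist F mark [([0.7044, -0.0469, 0.0317], 0.8)]
wrist L leg_pointer [([0.6968, -0.0435, 0.0459], 0.63), ([0.6167, -0.0444, -0.0041], 0.6)]
wrist F leg_pointer [([0.6308, -0.0091, 0.0545], 0.87)]
22 ptr51 [543. 304.] fin top [557. 304.] [595. 304.] bar -y end top [526. 310.]
24 ptr51 [544. 299.] fin top [558. 299.] [596. 299.] bar -y end top [527. 305.]
26 ptr51 [545. 294.] fin top [559. 294.] [597. 294.] bar -y end top [528. 300.]
28 ptr51 [546. 289.] fin top [560. 289.] [598. 289.] bar -y end top [529. 295.]
30 ptr51 [547. 284.] fin top [561. 284.] [599. 284.] bar -y end top [530. 289.]
```

View pics/c5.png

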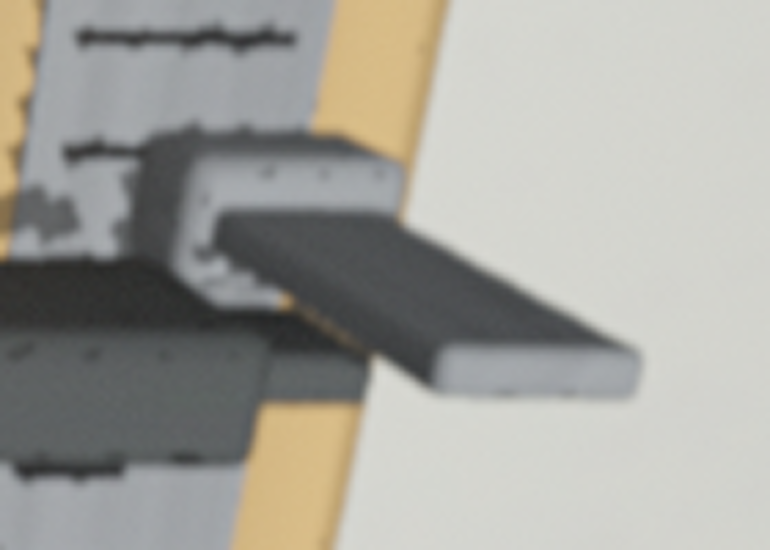

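Emit:
drive_tool:
  targets:
    - [0.0026,-0.0007,0,0]
    - [0.0026,-0.0007,0,0]
    - [0.0024,-0.0008,0,0]
    - [0,0,0,0]
    - [0,0,0,0]

```text
clock: 14.4
position: [0.6174, -0.0296, 0.0979]
ee_rot: [-0.001, 0.838, 0.546, -0.002]
contact_force: [-3.6, -2.6, -1.4]
width: 0.0855
```

Emit:
drive_tool:
  targets:
    - [0,0,0,0]
    - [0,0,0,0]
    - [0,0,0,0]
    - [0,0,0,0]
    - [0,0,0,0]
  jaw: 0.02
  force: 45

```text
clock: 15.02
position: [0.6196, -0.0299, 0.0998]
ee_rot: [0.0, 0.838, 0.545, 0.001]
contact_force: [-0.9, -3.7, 7.0]
width: 0.032
```

```bash
python3 - <<'E'
from fit import *
s=sensors.get_state(); print(s['clock'],s['position'],s['contact_force'],s['width'],S(s['position']))
im=snap('wrist','w6.png')
lm(['mark','leg_pointer'],'wrist')
c=cv2.imread('pics/w6.png');d=cv2.resize(c[225:325,480:620],(420,300),interpolation=2)
cv2.imwrite('pics/c6.png',np.hstack([cv2.resize(c[200:440,140:540],(380,228)) , d[:228]]))
E
```

```text
15.025 [ 0.61955441 -0.02987618  0.09977355] [-0.90826392 -3.73885848  6.97561388] 0.03202616254881051 [10.6  4.1]
wrist L mark [([0.7043, -0.0528, 0.0128], 0.69)]
wrist F mark [([0.7024, -0.0456, 0.0314], 0.89), ([0.6316, -0.011, 0.0505], 0.27)]
wrist L leg_pointer [([0.6979, -0.0444, 0.0454], 0.64)]
wrist F leg_pointer [([0.637, -0.0078, 0.0571], 0.91)]
```

View pics/c6.png

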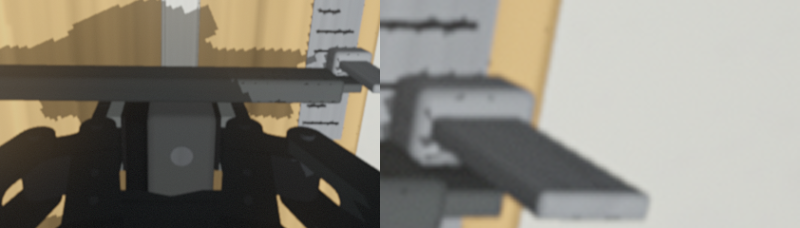

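Emit:
drive_tool:
  targets:
    - [0,0,0,0]
    - [0,0,0,0]
    - [0,0,0,0]
    - [0,0,0,0]
    - [0,0,0,0]

```text
clock: 15.9
position: [0.6196, -0.0299, 0.0998]
ee_rot: [0.0, 0.838, 0.545, 0.001]
contact_force: [0.5, -4.5, 6.7]
width: 0.0322
```

```bash
python3 - <<'E'
from fit import *
s=sensors.get_state(); print(s['clock'],s['position'],s['contact_force'],s['width'],S(s['position']))
im=snap('wrist','w7.png'); np.savez('w7.npz',**{k:im[k] for k in('intrinsics','R','t')})
lm(['lever_tip','hasp_knob'],'wrist')
cams.get_image('scene'); lm(['lever_tip','hasp_knob'],'scene')
c=cv2.imread('pics/w7.png')[225:325,480:620]; cv2.imwrite('pics/c7.png',cv2.resize(c,None,fx=5.5,fy=5.5,interpolation=2))
for x in (24,26,28): print(x,'ptr51',pix(im,[*Wd((x,-70)),.051]),'fin top',pix(im,[*Wd((x,-82)),.051]))
E
```

```text
15.9 [ 0.61956284 -0.02989994  0.09978113] [ 0.52619983 -4.46725381  6.72621357] 0.032241401759436385 [10.6  4.1]
wrist L lever_tip [([0.6123, -0.0227, 0.0474], 0.93)]
wrist F lever_tip [([0.6064, -0.0308, 0.0593], 0.81)]
wrist L hasp_knob []
wrist F hasp_knob [([0.6349, -0.0083, 0.0581], 0.36), ([0.6034, -0.0274, 0.0632], 0.28)]
scene L lever_tip []
scene F lever_tip []
scene L hasp_knob [([0.4767, -0.062, 0.0868], 0.72)]
scene F hasp_knob [([0.4774, -0.0562, 0.0644], 0.61), ([0.5958, -0.007, 0.0155], 0.3)]
24 ptr51 [518. 300.] fin top [550. 300.]
26 ptr51 [519. 295.] fin top [551. 295.]
28 ptr51 [520. 290.] fin top [552. 290.]
```

View pics/c7.png

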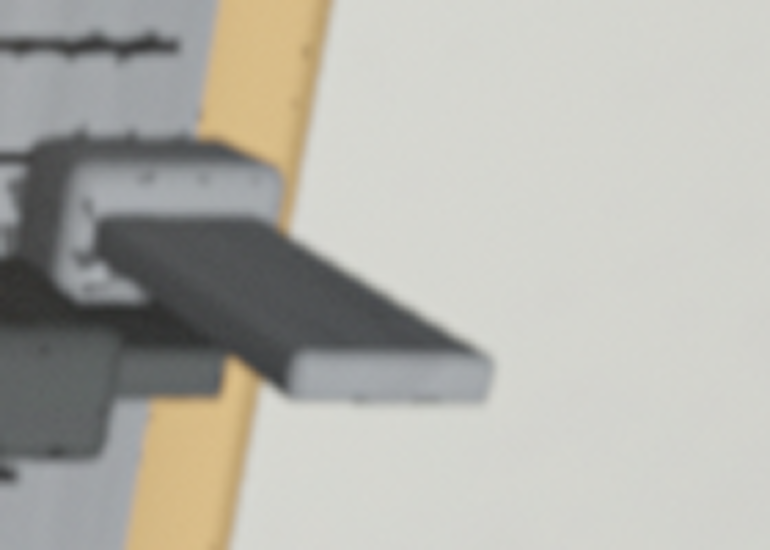

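```bash
python3 -c "
from rig import manip,sensors
print(manip.sign_off()); print(sensors.get_state()['width'])"
```

```text
the job is handed in; nothing more can be done
None
the job is handed in; nothing more can be done
```

The job is handed in at about 16 s of the 45 s allowed, with the gripper still squeezing the block and lever at 45 N. I swung the hasp off the cross-bar and drew the leg out about 65 mm to the marker. The leg was held there with the lever open, then I squeezed the lever shut.

What the last checks showed:
- **Hasp:** it stands at about 1.2–1.3 rad by the last knob sighting. The gripper's own position had suggested about 1.5 rad. Both are above the 0.9 needed.
- **Pointer:** in the last close wrist picture it is level with the fin to within about 1 mm. The network points for pointer and marker disagreed by several mm, so I went by the picture instead.
- **Lever:** the finger opening holds steady at 32.2 mm, against at most 34.5 mm expected for the closed pair. The difference fits the gripper reading slightly small, as it also did on the knob. The lever's angle was not measured directly, and the scene camera could not see the lever tip.
- **Squeeze:** there was no direct reading of the force on block and lever; I infer it from the steady opening and the grip setting.
- **Marker and bystanders:** no contact with the marker showed in the wrist pictures, and the arm stayed away from the can, mug and salt shaker. I did not measure the bystanders' positions again at the end.

I viewed 12 pictures, two over the budget of 10.

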